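# Pin a stone shaft block to its plinth with the long dowel pin

## Task

Two bored stone parts stand stacked on the bench, a pale shaft block on a grey plinth. Take the long steel dowel pin (red knob) by its knob out of the wooden rack and guide it, without dropping it, down through the holes of both stones until its flange rests fully home on the block, then let go. Leave the stack standing where it is and the short pin (yellow knob) in the rack.

Things in the scene. Friction and masses are not known exactly. Their poses are not given: they have to be found in the camera images.
- long_pin: Steel pin, red knob, hanging upright by its flange in either hole of a wooden rack (board top 120 mm above the bench); lifts straight out. Origin at the lower tip, z up to the knob. Heights from the tip: nose tapering 6 to 16 mm diameter up to 14 mm, shank 16 mm diameter to 95, flange 46 mm diameter to 101, knob 30 mm diameter to 141 mm (grip it there from above). 0.2 to 0.3 kg.
- short_pin: Short steel pin, yellow knob, hanging in the rack's other hole, 110 mm from the long pin; too short for the job, stays there. Origin at the lower tip, z up to the knob: shank 16 mm diameter to 50 mm, flange 46 mm diameter to 56, knob 30 mm diameter to 96 mm. Both flanges rest on the board, so both knobs' tops are 166 mm above the bench.
- block: Pale stone block, 86 mm square, cap 98 mm square, 60 mm high, 1.2 kg, loose on the middle of the plinth. Origin at the centre of its underside, z up. A 28 mm round hole runs straight through its middle along z; the flat top with the hole's mouth is 60 mm above the origin, 105 mm above the bench.
- plinth: Grey stone plinth, 130 mm square with a 112 mm square step, 45 mm high, 2.5 kg, loose on the bench. Origin at the centre of its underside, z up. A 28 mm round hole runs straight through its middle, in line with the block's hole within 2 mm. With the long pin home, its tip is 10 mm above the bench.
Things that resemble listed ones, but are neither listed nor needed, are in the scene too. Leave any orange look-alike of the long_pin alone.

How it is judged:
By the outcome, as a careful person would: the job done as asked, in the order asked, and still so for the second after the job is handed in, with the robot touching nothing.
It also fails if it takes over 40 s, if anything falls off the work surface, if the arm or the gripper's body presses on something with over 40 N, if the wrist force passes 120 N, or if a joint passes its speed limit or range.

## Robot

A 6-joint arm with a two-finger parallel gripper is mounted at the origin on the work surface; the furniture and walls round the work are solid. World frame = base frame: x ahead of the robot, y to its left, z up, the work surface at z = 0. Lengths are in m, angles in rad, forces in N, time in s.
With the tool pointing down it reaches from about 0.35 to 0.975 m from the base axis. Payload 4.9 kg.
Tool frame: the origin (TCP) lies midway between the tips of the shut fingers; the grasp point (between the pads) lies 19 mm behind it; z points along the fingers, y is the line along which they close (so a half turn about z gives the same grasp; the last joint's range is limited). The gripper opens to 85 mm and grips with 20 to 120 N. Pads are 22 mm wide; open, the fingers measure 114 mm over their backs; the gripper's body (76 mm by 85 mm) begins 54 mm behind the grasp point. The pads swing forward as they close: fully open they stand 13 mm farther back than shut.
Start: joints at [0.55, 0.053, 1.613, -0, 1.476, -0.119], TCP at [0.49, 0.388, 0.231] pointing down, gripper open.
Joint ranges: [-3.01, 3.01], [-1.01, 2.22], [0.06, 2.58], [-1.02, 4.17], [0.09, 2.62], [-3.14, 3.14]. Speed limits (rad/s): [2.57, 2.57, 3.14, 3.14, 3.14, 3.14].

## Interface

Orientations are given as a unit quaternion [w, x, y, z].
In Python, from plant import manip gives the robot as it stands.
- The arm moves only by the tool move_arm, never from a script. Its argument "increments" is one flat list of numbers, 5 for each row, row after row: the shift along the tool's x, y, z in mm, then the turn about the tool's z in rad, then the opening, from 0 (shut) to 1 (fully open). In form: [tx, ty, tz, spin, jaw, tx, ty, tz, spin, jaw, ...]. A call has 1 to 8 rows; each row shifts and turns the commanded pose from where the row before left it, along the tool's axes as they then stand; what a row does not reach is not made up. A row lasts 1/12 s, in which the tool goes at most 41.7 mm and 7.16 degrees, less where a joint would pass 70% of its speed; a pose out of reach is approached as far as the arm can. A call with a gripper value outside its range is refused whole. The fingers move at their own pace and stop on an object; the grip force is fixed at half the most. Time passes only in rows, so rows that do not move let the fingers close. It gives the time, the measured TCP pose, the force, the opening and the grip force at its end, in the units of the state.
- manip.state(): the state, without advancing time (a new reading comes with each control period).
- manip.grab_frame(name): name is "side" or "top" or "wrist"; returns a dict with "image" (420x560x3 uint8, blue, green, red), "fov_y" (degrees; the focal length in pixels is half the picture's height over the tangent of half this angle, whatever the lens; pixels are square), "cx", "cy" (the principal point, pixels), "eye" and "rotation" of the camera in the world; the wrist camera has in their place "T_tool_cam" (4x4, takes a point from camera to tool coordinates, whose origin is the TCP and whose axes are the flange's). Camera axes: x right, y down, z forward; pixel columns grow to the right and rows downward; lengths in m; the calibration is good to about 2 mm. A picture is of the moment at which its call begins: read the wrist's pose just before it. There is no depth.
- manip.job_done(): hands the job in; it is judged then, once.
The state is a dict: "time": time; "joint_pos": joint angles; "joint_vel": joint speeds; "joint_efforts": joint torques, N m; "tool_pos": TCP position; "tool_rot": TCP orientation; "contact_force": force on the tool from outside, world axes, zero at the start; "ft_torque": the same for the moment, N m; "gripper_width": opening from 0.0 (shut) to 1.0 (fully open); "grasp_force": force on a finger pad.
Only numpy, scipy, OpenCV 4.12 (cv2) and the standard library are available. Lean on these libraries where they do the work, as an engineer would, in place of code of your own. Each camera call takes 0.05 s, during which the arm holds its last target. There are 200 camera calls.

## Working session

There is one attempt and no reset: what is moved stays moved. The work goes in short steps, Python scripts to look and compute and a tool call to move; the robot and the scene stay as the last step left them, time stands still between calls to the robot, and variables do not carry over. Pictures are saved under pics/ and viewed, at most 10 in all, crops included, and the job is handed in when it is done.

Besides the shell and the picture viewer there is one more tool, called after "Emit:" as name(argument=value, ...) on one line, values as JSON. move_arm: Moves the arm, as the interface text tells. Its arguments: {"type":"object","properties":{"increments":{"type":"array"}},"required":["increments"]}

```bash
mkdir -p pics
cat > h.py <<'E'
import numpy as np, cv2
from plant import manip
from scipy.spatial.transform import Rotation as R
def rot(q): return R.from_quat([q[1],q[2],q[3],q[0]]).as_matrix()
def cam(name):
    s=manip.state(); f=manip.grab_frame(name); im=f["image"]
    fl=im.shape[0]/2/np.tan(np.radians(f["fov_y"])/2)
    if name=="wrist":
        T=np.array(f["T_tool_cam"]); Rt=rot(s["tool_rot"])
        Rc=Rt@T[:3,:3]; e=np.array(s["tool_pos"])+Rt@T[:3,3]
    else:
        e=np.array(f["eye"]); Rc=np.array(f["rotation"])
        Rc=rot(Rc) if Rc.shape==(4,) else Rc
    return dict(im=im,f=fl,cx=f["cx"],cy=f["cy"],e=e,R=Rc)
def ray(c,u,v):
    d=c["R"]@np.array([(u-c["cx"])/c["f"],(v-c["cy"])/c["f"],1]); return d/np.linalg.norm(d)
def onz(c,u,v,z):
    d=ray(c,u,v); return c["e"]+d*(z-c["e"][2])/d[2]
def proj(c,p):
    q=c["R"].T@(np.array(p)-c["e"]); return c["f"]*q[:2]/q[2]+[c["cx"],c["cy"]]
E
python3 - <<'E'
from h import *
for n in ["top","side"]:
    c=cam(n); cv2.imwrite(f"pics/{n}0.png",c["im"]); print(n,c["f"],c["e"],c["R"].round(3).tolist(),c["cx"],c["cy"])
s=manip.state();print(s["tool_pos"],s["tool_rot"],s["time"])
E
```

```text
top 443.81015107011564 [0.23952913 0.03522164 1.23251588] [[0.009, -0.98, 0.198], [-1.0, -0.011, -0.009], [0.011, -0.198, -0.98]] 277.6822149223871 211.17856744528842
side 385.7712294260856 [ 0.03136637 -0.66358298  0.57440078] [[0.856, -0.27, 0.441], [-0.517, -0.431, 0.739], [-0.01, -0.861, -0.509]] 277.49931599266137 206.3865185803849
[0.48978726 0.38732853 0.23014505] [-5.08726054e-04  4.35767895e-01  9.00058589e-01 -7.86899120e-04] 0.1
```

View pics/top0.png

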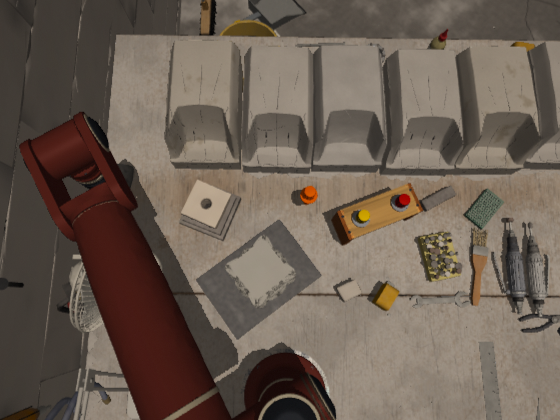

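View pics/side0.png

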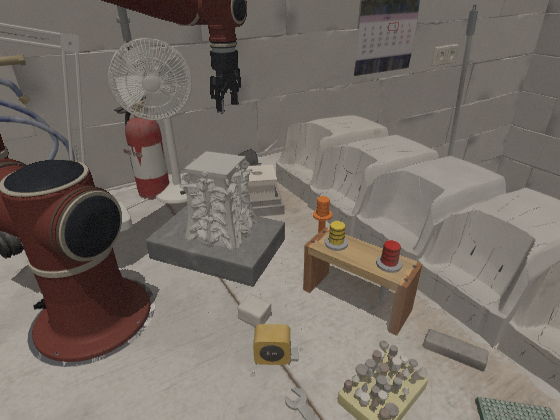

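Top view: red knob at (403,200), yellow at (363,216), both in the rack. The orange look-alike stands free at (309,195), and the stack's hole is at (206,203). In the side view red is at (391,253), yellow at (337,235), orange at (322,210). Other red things are the bottle at top (440,38) and the extinguisher at side (148,155). I choose the red knob in the rack.

```bash
cat > m.py <<'E'
from h import *
def blob(c,near,lo,hi,r=45):
    hsv=cv2.cvtColor(c["im"],cv2.COLOR_BGR2HSV); m=cv2.inRange(hsv,lo,hi)
    if lo[0]==0 and hi[0]<8: m|=cv2.inRange(hsv,(172,lo[1],lo[2]),(180,255,255))
    k=np.zeros_like(m); cv2.circle(k,near,r,255,-1); m&=k
    n,l,st,ce=cv2.connectedComponentsWithStats(m); i=1+st[1:,4].argmax(); return ce[i],st[i]
def tri(a,pa,b,pb):
    da,db=ray(a,*pa),ray(b,*pb); A=np.c_[da,-db]; t=np.linalg.lstsq(A,b["e"]-a["e"],rcond=None)[0]
    p,q=a["e"]+t[0]*da,b["e"]+t[1]*db; return (p+q)/2,np.linalg.norm(p-q)
E
python3 - <<'E'
from m import *
t,s=cam("top"),cam("side")
cols=dict(red=((0,120,50),(6,255,255)),yel=((22,140,80),(34,255,255)),ora=((7,180,120),(16,255,255)))
pt=dict(red=(403,200),yel=(363,216),ora=(309,195)); ps=dict(red=(391,253),yel=(337,235),ora=(322,208))
for k in cols:
    a,sa=blob(t,pt[k],*cols[k],20); b,sb=blob(s,ps[k],*cols[k],25)
    print(k,a.round(1),sa,b.round(1),sb,tri(t,a,s,b)[0].round(4),tri(t,a,s,b)[1].round(4),onz(t,*a,.16).round(4))
# hole
g=cv2.cvtColor(t["im"],cv2.COLOR_BGR2GRAY); w=g[190:218,192:222]
n,l,st,ce=cv2.connectedComponentsWithStats((w<90).astype(np.uint8)); print(st,ce)
i=1+st[1:,4].argmax(); p=ce[i]+[192,190]; print("hole",p,onz(t,*p,.105).round(4))
print("carved",onz(t,262,270,.2).round(3), tri(t,(230,262),s,(188,172)))
A=cv2.resize(t["im"][150:260,170:280],(400,400),interpolation=3); B=cv2.resize(t["im"][150:260,320:430],(400,400),interpolation=3)
cv2.imwrite("pics/crop1.png",np.hstack([A,B]))
E
```

```text
red [403.9 199.4] [398 194  12  13 111] [390.3 252.4] [381 240  20  26 345] [ 0.4914 -0.2907  0.1473] 0.0029 [ 0.4897 -0.2878  0.16  ]
yel [363.6 215.1] [358 210  12  12 110] [336.7 232.2] [329 221  16  24 278] [ 0.4503 -0.1885  0.1468] 0.0022 [ 0.4487 -0.1863  0.16  ]
ora [309.5 194.5] [300 186  18  18 191] [322.5 199.3] [318 197  10   7  35] [ 0.5084 -0.0569  0.1387] 0.0084 [ 0.4995 -0.0531  0.16  ]
[[  0   0  30  28 762]
 [  9   9  11  10  76]
 [ 29  26   1   2   2]] [[14.51706037 13.48950131]
 [13.94736842 13.26315789]
 [29.         26.5       ]]
hole [205.94736842 203.26315789] [0.4862 0.2116 0.105 ]
carved [0.309 0.061 0.2  ] (array([0.30062455, 0.14389962, 0.18610355]), np.float64(0.056285090240376145))
```

View pics/crop1.png

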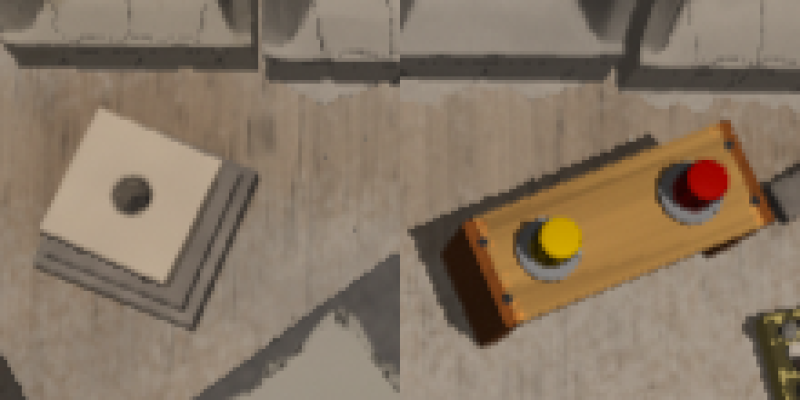

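The crop shows the cream block with its hole at left, and the red knob (far end) and yellow knob in the rack at right. Red to yellow measures 110 mm and the triangulated heights are about 0.147, so both agree with the description. I'll move above the red knob.

Emit:
move_arm(increments=[-31,-24.5,-8,0,1,-31,-24.5,-8,0,1,-31,-24.5,-8,0,1,-31,-24.5,-8,0,1,-31,-24.5,-8,0,1,-31,-24.5,-8,0,1,-31,-24.5,-8,0,1,-31,-24.5,0,0,1])

```text
time: 0.87
tool_pos: [0.4906, 0.0698, 0.2894]
tool_rot: [0.002, 0.436, 0.9, 0.001]
contact_force: [0.5, 0.0, -0.0]
gripper_width: 0.998
grasp_force: 0.0
```

Emit:
move_arm(increments=[-31,-24.5,0,0,1,-31,-24.5,0,0,1,-31,-24.5,0,0,1,-31,-24.5,0,0,1,-31,-24.5,0,0,1,-31,-24.5,0,0,1,-31,-24.5,0,0,1,-31,-24.5,0,0,1])

```text
time: 1.53
tool_pos: [0.4899, -0.2465, 0.2872]
tool_rot: [0.0, 0.436, 0.9, 0.0]
contact_force: [0.6, 0.3, 1.5]
gripper_width: 1.003
grasp_force: 0.0
```

Emit:
move_arm(increments=[-20,-16,0,0,1,-10,-8,0,0,1,0,0,0,0,1,0,0,0,0,1])

```text
time: 1.87
tool_pos: [0.4901, -0.2826, 0.287]
tool_rot: [-0.0, 0.436, 0.9, 0.0]
contact_force: [0.6, -0.7, -0.5]
gripper_width: 0.999
grasp_force: 0.0
```

Run:
```python
from m import *
s=manip.state();print(s["time"],np.round(s["tool_pos"],4),np.round(s["tool_rot"],4),np.round(s["joint_pos"],3),np.round(s["contact_force"],2))
c=cam("wrist"); cv2.imwrite("pics/w1.png",c["im"]); print(c["e"],c["R"].round(2).tolist(),proj(c,[.4897,-.2878,.166]))
```

```text
1.8667 [ 0.4901 -0.2826  0.287 ] [-5.000e-04  4.360e-01  8.999e-01  4.000e-04] [-6.550e-01 -1.150e-01  1.685e+00  1.000e-03  1.573e+00 -1.323e+00] [ 0.6  -0.73 -0.53]
[ 0.44309223 -0.22098945  0.42948949] [[0.78, 0.59, 0.18], [0.62, -0.75, -0.23], [-0.0, 0.3, -0.95]] [271.01935017 208.71567796]
```

View pics/w1.png

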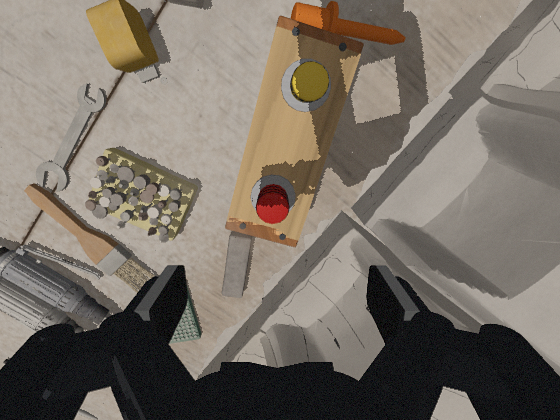

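The wrist view shows the red knob at (272,204), yellow at (310,82) and the rack between. The orange pin at (350,22) looks lying down, so I'll check whether it has moved.

Run:
```python
from m import *
t=cam("top");s=cam("side");w=cam("wrist")
A=cv2.resize(t["im"][130:290,270:430],(400,400),interpolation=3)
B=cv2.resize(s["im"][150:310,260:420],(400,400),interpolation=3)
cv2.imwrite("pics/chk.png",np.hstack([A,B]))
a,st=blob(w,(272,204),(0,120,50),(6,255,255),30); print(a,st)
hsv=cv2.cvtColor(w["im"],cv2.COLOR_BGR2HSV)
print(onz(w,*a,.16).round(4), onz(w,*a,.166).round(4)); 
y,st=blob(w,(310,82),(22,140,80),(34,255,255),30); print(y,st,onz(w,*y,.16).round(4))
```

```text
[271.09158679 205.25665602] [255 185  33  39 939]
[ 0.4893 -0.2858  0.16  ] [ 0.4883 -0.2843  0.166 ]
[308.79736842  81.9245614 ] [ 291   62   37   40 1140] [ 0.449  -0.1851  0.16  ]
```

View pics/chk.png

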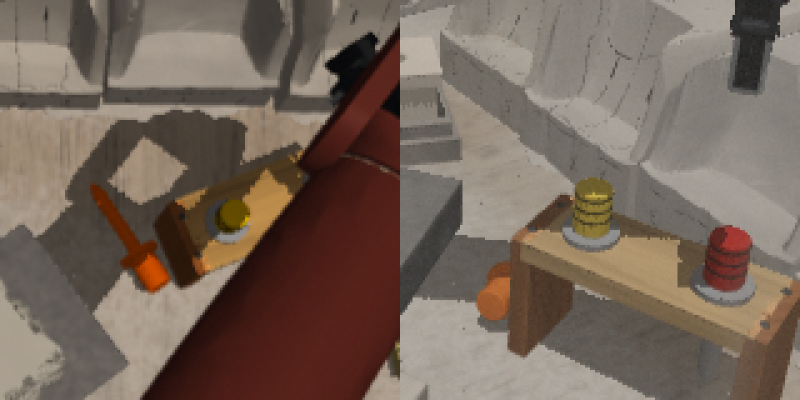

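The orange look-alike, which was balanced on its nose, has toppled and now lies by the rack's end. The arm passed well above it with about 0 N of contact, so I leave it alone. Red knob centre is (0.490, -0.287), and I descend on it.

Emit:
move_arm(increments=[-3.5,-2.8,20,0,1,0,0,35,0,1,0,0,35,0,1,0,0,35,0,1,0,0,22,0,1,0,0,10,0,1,0,0,0,0,1])

```text
time: 2.65
tool_pos: [0.4888, -0.2854, 0.1274]
tool_rot: [-0.003, 0.435, 0.9, 0.001]
contact_force: [-0.2, -1.4, 0.0]
gripper_width: 1.003
grasp_force: 0.0
```

Emit:
move_arm(increments=[0,0,0,0,0,0,0,0,0,0,0,0,0,0,0,0,0,0,0,0,0,0,0,0,0,0,0,0,0,0,0,0,0,0,0,0,0,0,0,0])

```text
time: 3.32
tool_pos: [0.4909, -0.2884, 0.1324]
tool_rot: [0.001, 0.436, 0.9, -0.0]
contact_force: [-0.8, -0.3, 7.3]
gripper_width: 0.335
grasp_force: 59.5
```

Emit:
move_arm(increments=[0,0,-5,0,0,0,0,-15,0,0,0,0,-25,0,0,0,0,-30,0,0,0,0,-30,0,0,0,0,-30,0,0,0,0,-25,0,0,0,0,-15,0,0])

```text
time: 3.98
tool_pos: [0.4906, -0.2877, 0.3084]
tool_rot: [0.002, 0.436, 0.9, -0.0]
contact_force: [0.9, -0.7, -2.4]
gripper_width: 0.332
grasp_force: 59.7
```

Emit:
move_arm(increments=[0,0,0,0,0,0,0,0,0,0])

```text
time: 4.15
tool_pos: [0.4901, -0.2874, 0.3048]
tool_rot: [-0.0, 0.436, 0.9, 0.0]
contact_force: [-0.1, -0.5, -3.8]
gripper_width: 0.332
grasp_force: 59.7
```

Run:
```python
from m import *
c=cam("wrist"); s=cam("side"); st=manip.state(); print(st["tool_pos"],st["contact_force"])
p=np.array(st["tool_pos"]); print("tip pred wrist",proj(c,p-[0,0,.105]), "side tip",proj(s,p-[0,0,.105]),"knobtop",proj(s,p+[0,0,.036]))
W=cv2.resize(c["im"],(400,300)); u,v=proj(s,p-[0,0,.03]).astype(int)
S=cv2.resize(s["im"][max(0,v-75):v+75,u-100:u+100],(400,300),interpolation=3); cv2.imwrite("pics/lift.png",np.hstack([W,S])); print(u,v)
```

```text
[ 0.48929267 -0.28680966  0.30220938] [ 0.53012692  0.03642635 -3.86634657]
tip pred wrist [274.60904942 207.86439733] side tip [392.58066075 228.51624965] knobtop [405.43291889 153.20476619]
399 190
```

View pics/lift.png

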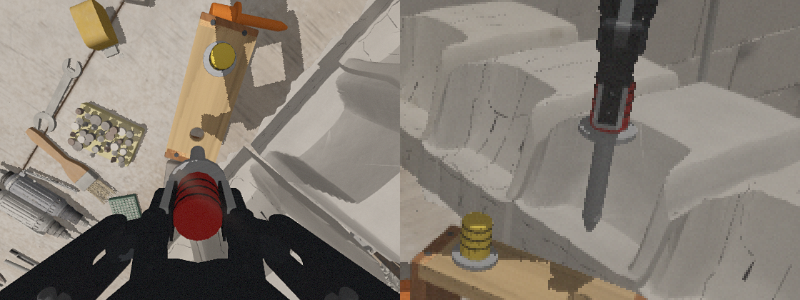

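The pin is held upright. Its tip is at wrist (277,210) and side (394,229), within 2 px of the prediction. I carry it to the stack.

Emit:
move_arm(increments=[10,8,0,0,0,20,15.5,0,0,0,30,23.3,0,0,0,30,23.3,0,0,0,30,23.3,0,0,0,30,23.3,0,0,0,30,23.3,0,0,0,30,23.3,0,0,0])

```text
time: 4.92
tool_pos: [0.4866, -0.019, 0.3032]
tool_rot: [-0.002, 0.436, 0.9, -0.0]
contact_force: [1.1, 0.3, -3.2]
gripper_width: 0.333
grasp_force: 59.7
```

Emit:
move_arm(increments=[30,23.3,0,0,0,30,23.3,0,0,0,30,23.3,0,0,0,30,23.3,0,0,0,30,23.3,0,0,0,20,15.5,0,0,0,10,8,0,0,0,3.5,2.7,0,0,0])

```text
time: 5.58
tool_pos: [0.4848, 0.2129, 0.3033]
tool_rot: [-0.001, 0.434, 0.901, -0.001]
contact_force: [-0.6, -1.4, -2.3]
gripper_width: 0.335
grasp_force: 59.8
```

Emit:
move_arm(increments=[0,0,30,0,0,0,0,20,0,0,0,0,10,0,0,0,0,0,0,0,0,0,0,0,0,0,0,0,0,0])

```text
time: 6.08
tool_pos: [0.4869, 0.2106, 0.2468]
tool_rot: [0.001, 0.436, 0.9, 0.001]
contact_force: [0.1, -1.1, -2.3]
gripper_width: 0.336
grasp_force: 60.0
```

Run:
```python
from m import *
st=manip.state(); c=cam("wrist"); s=cam("side"); p=np.array(st["tool_pos"]); print(p,st["tool_rot"],st["contact_force"],st["grasp_force"])
print("tip pred wrist",proj(c,p-[0,0,.105]),"hole pred",proj(c,[.4862,.2116,.105]),"side tip",proj(s,p-[0,0,.105]),"hole",proj(s,[.4862,.2116,.105]))
u,v=proj(c,p-[0,0,.105]).astype(int); print(u,v)
W=cv2.resize(c["im"][v-80:v+70,u-100:u+100],(800,600),interpolation=3); cv2.imwrite("pics/hole1.png",W)
```

```text
[0.48691014 0.21056009 0.24678995] [8.68822069e-04 4.36181516e-01 8.99858066e-01 6.25194182e-04] [ 0.06502269 -1.12972933 -2.2746916 ] 59.97952938079834
tip pred wrist [274.6562731  209.70382186] hole pred [274.89881022 196.7863069 ] side tip [256.4562804  160.34462705] hole [256.54849025 172.3121547 ]
274 209
```

View pics/hole1.png

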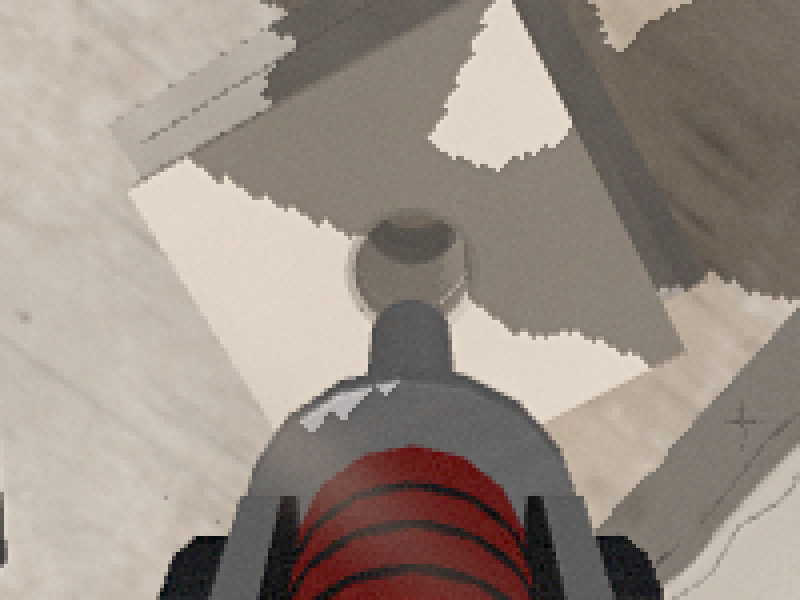

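In the crop the hole's centre is about (409,264), i.e. image (276,195), and the shank centreline at 411 is in line with it. The nose's far edge is at crop row 300. Next I compute the residual offset along the camera's vertical.

Run:
```python
from m import *
st=manip.state(); c=cam("wrist"); s=cam("side"); p=np.array(st["tool_pos"]); Rt=rot(st["tool_rot"])
print(p,"f",c["f"],"hole wrist",onz(c,276.2,195,.105))
th=np.linspace(0,6.28,60)
def circ(r,z): return np.array([proj(c,p+[r*np.cos(a),r*np.sin(a),z]) for a in th])
for h,r in((0,.003),(.014,.008),(.095,.023),(.101,.023),(.141,.015)):
    q=circ(r,-.105+h); print(h,"u",q[:,0].min().round(1),q[:,0].max().round(1),"v",q[:,1].min().round(1),q[:,1].max().round(1))
# hole ellipse predicted at top est. and wrist row-extents
for hx in([.4862,.2116],):
  q=np.array([proj(c,[hx[0]+.014*np.cos(a),hx[1]+.014*np.sin(a),.105]) for a in th]); print("hole",q.min(0),q.max(0))
print("world per px:",(onz(c,276,196,.105)-onz(c,276,195,.105))*1e3,"tool x,y world",Rt[:,0].round(3),Rt[:,1].round(3))
# pin axis in side view
u,v=proj(s,p-[0,0,.05]).astype(int)
cv2.imwrite("pics/side2.png",cv2.resize(s["im"][v-60:v+75,u-90:u+90],(800,600),interpolation=3)); print("crop org",u-90,v-60)
for h in(0,.05,.09): print(h,proj(s,p+[0,0,h-.105]))
```

```text
[0.48709524 0.21084981 0.24731793] f 310.31569021424514 hole wrist [0.48648769 0.21397255 0.105     ]
0 u 270.9 278.1 v 206.2 213.1
0.014 u 264.4 284.6 v 205.3 224.4
0.095 u 231.6 316.3 v 222.3 298.8
0.101 u 230.1 317.7 v 226.4 305.1
0.141 u 236.0 310.6 v 282.0 345.6
hole [259.67278749 182.26099447] [289.14937123 210.75431979]
world per px: [ 0.60676385 -0.76949726  0.        ] tool x,y world [-0.62   0.785 -0.001] [0.785 0.62  0.003]
crop org 165 81
0 [256.4580268  160.11830704]
0.05 [255.76338958 143.05085095]
0.09 [255.18277953 128.78507843]
```

View pics/side2.png

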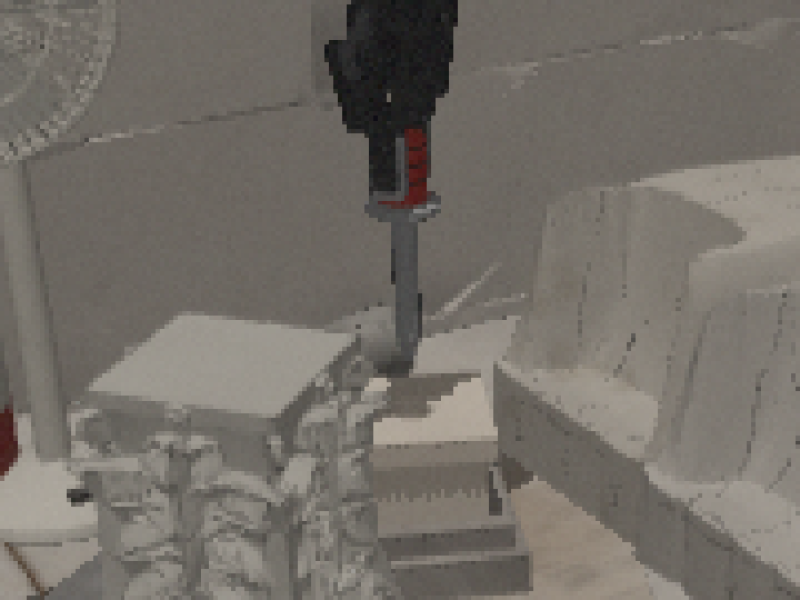

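The side crop shows the pin upright with its shank at crop column 403, i.e. 255.7 against 255.8 predicted. The wrist offsets are the same for pin and hole (about +2, -1.4 px), so the hole at (0.4862, 0.2116) stands. I shift 1 mm and descend through the block first.

Emit:
move_arm(increments=[1,0,8,0,0,0,0,12,0,0,0,0,12,0,0,0,0,12,0,0,0,0,10,0,0,0,0,6,0,0,0,0,0,0,0])

```text
time: 6.87
tool_pos: [0.4841, 0.2114, 0.1824]
tool_rot: [-0.002, 0.436, 0.9, -0.002]
contact_force: [0.6, -0.4, -1.9]
gripper_width: 0.334
grasp_force: 60.0
```

Emit:
move_arm(increments=[0,0,8,0,0,0,0,8,0,0,0,0,8,0,0,0,0,6,0,0,0,0,5,0,0,0,0,0,0,0])

```text
time: 7.37
tool_pos: [0.4847, 0.2115, 0.1486]
tool_rot: [-0.001, 0.436, 0.9, -0.001]
contact_force: [-0.1, 0.1, -2.6]
gripper_width: 0.331
grasp_force: 60.0
```

Tip is at about 0.04, past the plinth's mouth, with no contact.

Emit:
move_arm(increments=[0,0,8,0,0,0,0,8,0,0,0,0,5,0,0,0,0,3,0,0,0,0,2,0,0,0,0,0,0,0,0,0,0,0,0])

```text
time: 7.95
tool_pos: [0.4856, 0.2118, 0.1244]
tool_rot: [0.0, 0.436, 0.9, 0.0]
contact_force: [0.5, -0.6, -2.2]
gripper_width: 0.335
grasp_force: 60.0
```

Run:
```python
from m import *
P=[];F=[]
for i in range(4):
    c=cam("wrist"); s=manip.state(); P.append(s["tool_pos"]);F.append(s["contact_force"])
print(np.mean(P,0),np.mean(F,0))
cv2.imwrite("pics/home1.png",c["im"])
```

```text
[0.48579068 0.21184985 0.12473685] [ 0.19569823 -0.13264012 -2.50632314]
```

View pics/home1.png

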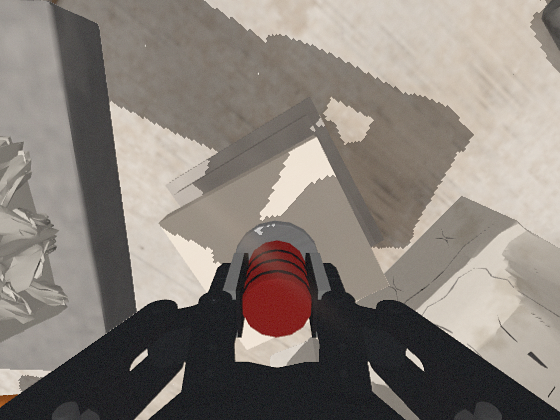

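The flange (276,235) is centred over the block and the stack is undisturbed. About 8 mm remains, so I lower in small steps until the flange bears.

Emit:
move_arm(increments=[0,0,2,0,0,0,0,2,0,0,0,0,1.5,0,0,0,0,1,0,0,0,0,0,0,0])

```text
time: 8.57
tool_pos: [0.4854, 0.2117, 0.1175]
tool_rot: [-0.0, 0.436, 0.9, -0.0]
contact_force: [0.2, 0.8, -2.5]
gripper_width: 0.333
grasp_force: 60.3
```

Emit:
move_arm(increments=[0,0,0.8,0,0,0,0,0,0,0])

```text
time: 8.73
tool_pos: [0.4856, 0.2118, 0.1174]
tool_rot: [-0.0, 0.436, 0.9, 0.0]
contact_force: [-2.2, -0.4, 1.0]
gripper_width: 0.336
grasp_force: 60.4
```

Emit:
move_arm(increments=[0,0,0.6,0,0,0,0,0,0,0])

```text
time: 8.9
tool_pos: [0.4856, 0.2118, 0.1173]
tool_rot: [-0.0, 0.436, 0.9, -0.0]
contact_force: [-4.4, -0.8, 5.0]
gripper_width: 0.336
grasp_force: 60.5
```

The flange bears (+5 N, height not changing). I release gently.

Emit:
move_arm(increments=[0,0,-0.6,0,0,0,0,0,0,0.45,0,0,0,0,0.6,0,0,0,0,0.8,0,0,0,0,1,0,0,0,0,1,0,0,0,0,1,0,0,0,0,1])

```text
time: 9.57
tool_pos: [0.4855, 0.2118, 0.117]
tool_rot: [0.0, 0.436, 0.9, 0.0]
contact_force: [0.1, -0.3, 0.1]
gripper_width: 1.001
grasp_force: 0.0
```

Emit:
move_arm(increments=[0,0,-8,0,1,0,0,-20,0,1,0,0,-30,0,1,0,0,-35,0,1,0,0,-35,0,1,0,0,-20,0,1,0,0,0,0,1,0,0,0,0,1])

```text
time: 10.23
tool_pos: [0.4864, 0.212, 0.2675]
tool_rot: [0.002, 0.436, 0.9, 0.001]
contact_force: [0.8, 1.1, -0.9]
gripper_width: 0.998
grasp_force: 0.0
```

Run:
```python
from m import *
st=manip.state(); c=cam("wrist"); s=cam("side"); print(st["time"],st["tool_pos"],st["contact_force"])
A=cv2.resize(c["im"][110:290,180:360],(400,400),interpolation=3); B=cv2.resize(s["im"][120:220,210:310],(400,400),interpolation=3)
cv2.imwrite("pics/fin.png",np.hstack([A,B]))
a,sa=blob(c,tuple(map(int,proj(c,[.4862,.2116,.13]))),(0,120,50),(6,255,255),60); b,sb=blob(s,tuple(map(int,proj(s,[.4862,.2116,.13]))),(0,120,50),(6,255,255),30)
print(a,sa,b,sb,tri(c,a,s,b),proj(s,[.4862,.2116,.151]),proj(s,[.4862,.2116,.111]))
```

```text
10.2333 [0.48637351 0.21199779 0.2675078 ] [ 0.8438179   1.14282148 -0.90420138]
[275.06042296 200.12286002] [259 179  33  41 993] [256.23489933 163.37583893] [251 156  11  16 149] (array([0.4868378 , 0.21214939, 0.13211732]), np.float64(0.000328712661595354)) [255.92414357 157.19119889] [256.46858291 170.37689113]
```

View pics/fin.png

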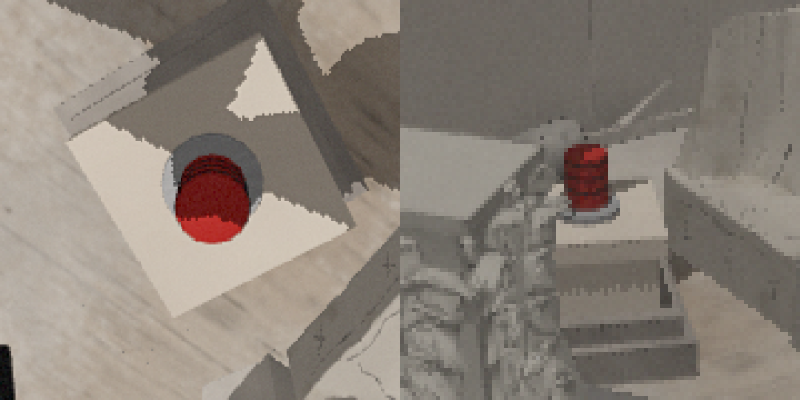

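The flange lies flat and centred on the block. The knob's centre is at z = 0.132 (0.131 expected), the stack is unmoved and the gripper is clear.

```bash
python3 -c "
from plant import manip; print(manip.job_done())"
```

```text
the job is handed in; nothing more can be done
None
```

The long red pin is home through both stones and released, with the stack where it was and the short pin left in the rack (job handed in at about 10 s); the free-standing orange look-alike toppled during my first approach, though the arm passed well above it with no contact force measured, and I left it lying by the rack.

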